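# Stop the painting stand from rocking

## Robot

A 6-joint arm with a two-finger parallel gripper is mounted at the origin on the work surface. World frame = base frame: x ahead of the robot, y to its left, z up, the work surface at z = 0. Lengths are in m, angles in rad, forces in N, time in s.
With the tool pointing down it reaches from about 0.4 to 0.825 m from the base axis. Payload 7 kg.
Tool frame: the origin (TCP) lies midway between the tips of the shut fingers; the grasp point (between the pads) lies 19 mm behind it; z points along the fingers, y is the line along which they close (so a half turn about z gives the same grasp; the last joint's range is limited). The gripper opens to 88 mm and grips with 3 to 60 N. Pads are 19 mm wide; open, the fingers measure 130 mm over their backs; the gripper's body (78 mm by 193 mm) begins 47 mm behind the grasp point.
Start: joints at [1.449, 0.359, 0.012, 0, -1.224, -0.288], TCP at [0.269, 0.619, 0.187] pointing down, gripper open.
Joint ranges: [-3.07, 3.07], [-1.43, 2.12], [-1.02, 1.25], [-3.03, 1.67], [-3.05, -0], [-3.03, 3.03]. Speed limits (rad/s): [2.39, 2.39, 3.01, 3.14, 3.14, 3.14].

## Interface

Orientations are given as [roll, pitch, yaw] about the fixed x, y, z axes, in that order (R = Rz(yaw) Ry(pitch) Rx(roll)).
In Python, from station import telemetry, eyes, ticket, recognise, trace gives the robot as it stands. The module is installed in compiled form; this text tells all that it offers.
- The arm moves only by the tool servo_tool, never from a script. Its argument "series" is a list that holds one entry, the list of rows, each a list of 4 numbers: the shift along the tool's x, y, z in mm, then the turn about the tool's z in rad. In form: [[[x, y, z, roll], ...]]. A call has exactly 10 rows; each row shifts and turns the commanded pose from where the row before left it, along the tool's axes as they then stand; what a row does not reach is not made up. A row lasts 1/12 s, in which the tool goes at most 41.7 mm and 7.16 degrees, less where a joint would pass 70% of its speed; a pose out of reach is approached as far as the arm can. A call is refused whole if a number of a shift passes 41.7 or a number of a turn 0.125, either way. A call with a gripper value outside its range is refused whole. "claw" is the gripper's target within -1 to 1 (shut at 1, half-way at 0, fully open at -1), set as the call begins (left out, the last holds). The fingers move at their own pace and stop on an object; "grip_force" is the grip in N (left out, the last holds). Time passes only in rows, so rows that do not move let the fingers close, or fill a call up. It gives the time, the measured TCP pose, the force, the opening and the grip force at its end, in the units of the state.
- telemetry.get_state(): the state, without advancing time (a new reading comes with each control period).
- eyes.grab_frame(name): name is "side" or "top"; returns the picture (420x560x3 uint8, red, green, blue); there is no depth.
- eyes.calibration(name): a dict with "mtx" (3x3 intrinsics, pixels), "k1" (the pictures are not rectified: a ray, as slopes to the right and down, at radius r is drawn at 1 + k1 r^2 times it, then the intrinsics apply), "rvec" (rotation vector, rad) and "tvec" (3), from world to camera coordinates, as OpenCV has them. Camera axes: x right, y down, z forward; pixel columns grow to the right and rows downward; lengths in m; the calibration is good to about 2 mm. A picture is of the moment at which its call begins. calibration takes no time and is no camera call.
- ticket.job_done(): hands the job in; it is judged then, once.
Trained networks look in the newest picture that a camera, given by its name, has taken for a name from the list of things; names that differ only in an ending like _2 or _b are one class to them, and where a whole thing is asked for, a point or a joint stands for the part that bears it (a point fixed in the world has none). Each returns a list of dicts, best first, with "conf" (0 to 1); they miss things now and then, are a little off and sometimes report something else, mostly with a low value. They report only what shows in the picture. A call takes as long as a camera call.
- recognise(camera, name): "position" ([x, y, z] in m, in world coordinates, good to about 4 mm: the middle of the surface that is visible of it).
- trace(camera, name): "mask" (420x560 bool, what is visible of it).
The state is a dict: "t": time; "q": joint angles; "qd": joint speeds; "joint_efforts": joint torques, N m; "eef_pos": TCP position; "ee_rot": TCP orientation; "force": force on the tool from outside, world axes, zero at the start; "moment": the same for the moment, N m; "width": finger opening in m; "gripper_force": force on a finger pad.
Only numpy, scipy, OpenCV 4.12 (cv2) and the standard library are available. Lean on these libraries where they do the work, as an engineer would, in place of code of your own. Each camera call takes 0.05 s, during which the arm holds its last target. There are 200 camera calls.

## Task

The little wooden painting stand rocks, because its one adjustable foot hangs short of the plywood offcut below it. Screw that foot down with the ochre knob on top until the stand sits firmly on all four feet and no longer rocks (but not so far that another foot is lifted), without shoving the stand away or upsetting the dish, jar and cup, then let go.

Things in the scene. Friction and masses are not known exactly. Their poses are not given: they have to be found in the camera images.
- stand: low wooden stand: board 300 (x) x 220 (y) x 18 mm, top 48 mm above the table, on four feet with soft rubber soles (about 12 N/mm each); loose, 1.5 to 2 kg. Origin at table level below the board's middle, z up. It rests on three fixed feet; the adjustable foot at (-125, -85) mm hangs 3 to 10 mm above a plywood offcut (100 mm square, on the table, thickness unknown)
- knob_mid (a point): middle of the ochre fluted round knob (40 mm across, 28 mm high, upright axis) on top of the adjustable foot, at (-125, -85, 84) mm in the stand's frame before it is turned; 22 mm of clear space from its underside to the board (12 mm over a brass bush 34 mm across), less as it is screwed down
- knob (a joint): angle of the knob in rad: 0 at the start, grows clockwise seen from above, at most 8.3. Knob and foot go down together 12 mm per full clockwise turn (1.9 mm per rad) and up again counter-clockwise. Light friction, 0.06 N m; it stays where it is left and does not turn when pressed. Needed: 1.7 to 6 rad
- screw: the adjustable foot: upright threaded spindle with a rubber pad 24 mm across below; origin on its axis, 45 mm above the underside of the pad, 27 mm below the knob's middle. Pushing down on the knob with 2 to 8 N rocks the stand about the line from foot_a to foot_c until the pad meets the offcut; let go, it falls back. From first touch nearly 2 mm more screwing keeps all four feet loaded, then foot_a and foot_c lift
- foot_a: fixed wooden foot, 24 mm across and 30 mm high, origin at the centre of its top; at (-125, 65) mm in the stand's frame
- foot_b: fixed wooden foot as foot_a, at (125, 85) mm in the stand's frame, across from the adjustable foot; this one lifts when the stand rocks
- foot_c: fixed wooden foot as foot_a, at (100, -85) mm in the stand's frame
- dish_mid (a point): bystander: small white paint dish 72 mm across, 16 mm high, loose on the stand's board; point at its centre
- paint_jar_mid (a point): bystander: yellow paint jar 54 mm across, 70 mm high, on the table; point at its centre
- water_cup_mid (a point): bystander: blue cup 68 mm across, 85 mm high, on the table; point at its centre

How it is judged:
At the end, for the whole second after the job is handed in: The knob has been turned and the stand is at rest on all four feet, each of them pressing down with at least 0.3 N, within 40 mm of where it stood (contact force between each of screw, foot_a, foot_b, foot_c and anything else above 0.3 N and value of joint knob above 1 rad and linear speed of stand below 0.01 m/s and distance of stand from where it was at the start of the episode below 0.04 m); the robot touches nothing.
It fails at once if the stand is shoved more than 60 mm or tipped more than 12 degrees (distance of stand from where it was at the start of the episode above 0.06 m or angle between stand's own z axis and vertical above 0.21 rad).
It fails at once if the dish slides more than 50 mm or turns over (distance of dish_mid from where it was at the start of the episode above 0.05 m or angle between dish_mid's own z axis and vertical above 0.5 rad).
It fails at once if the jar or the cup is shoved more than 30 mm or tipped (distance of any of paint_jar_mid, water_cup_mid from where it was at the start of the episode above 0.03 m or angle between any of paint_jar_mid, water_cup_mid's own z axis and vertical above 0.3 rad).
It also fails if it takes over 72 s, if anything falls off the work surface, if the arm or the gripper's body presses on something with over 40 N, if the wrist force passes 120 N, or if a joint passes its speed limit or range.

## Working session

There is one attempt and no reset: what is moved stays moved. The work goes in short steps, Python scripts to look and compute and a tool call to move; the robot and the scene stay as the last step left them, time stands still between calls to the robot, and variables do not carry over. Pictures are saved under pics/ and viewed, at most 10 in all, crops included, and the job is handed in when it is done.

Besides the shell and the picture viewer there is one more tool, called after "Request:" by a JSON object that holds its "api" and its "payload", one argument or row to a line. servo_tool: Moves the arm, as the interface text tells. Its arguments: {"type":"object","properties":{"series":{"type":"array"},"claw":{"type":"number"},"grip_force":{"type":"number"}},"required":["series"]}

```bash
mkdir -p pics; python3 - <<'E'
from station import telemetry, eyes, recognise
import cv2, numpy as np
s=telemetry.get_state(); print({k:np.round(v,3).tolist() for k,v in s.items()})
for c in("side","top"):
    im=eyes.grab_frame(c); cv2.imwrite(f"pics/{c}0.png",im[:,:,::-1])
    k=eyes.calibration(c); R=cv2.Rodrigues(np.array(k["rvec"]))[0]; print(c,"campos",-R.T@np.array(k["tvec"]).ravel(),k["mtx"][0],k["k1"])
    for n in("stand","knob_mid","screw","foot_a","foot_c","dish_mid","paint_jar_mid","water_cup_mid"):
        print(c,n,[(np.round(d["position"],3).tolist(),round(d["conf"],2)) for d in recognise(c,n)][:4])
E
```

```text
{'t': 0.0, 'q': [1.449, 0.359, 0.011, -0.0, -1.224, -0.288], 'qd': [0.0, -0.0, 0.001, 0.0, -0.0, 0.001], 'joint_efforts': [-0.001, -58.271, 29.306, 6.997, 0.007, -0.0], 'eef_pos': [0.269, 0.619, 0.186], 'ee_rot': [3.14, -0.0, -0.41], 'force': [-0.047, 0.244, 0.222], 'moment': [0.009, 0.003, 0.025], 'gripper_force': 0.0, 'width': 0.088}
side campos [0.19339003 0.55865359 0.64096137] [508.04876305   0.         281.88662222] -0.16487464101524857
side stand [([0.597, 0.08, 0.05], 0.72), ([0.535, 0.184, 0.007], 0.66)]
side knob_mid [([0.479, 0.04, 0.093], 0.97), ([0.554, -0.095, 0.06], 0.3)]
side screw [([0.476, 0.042, 0.094], 0.61)]
side foot_a [([0.533, 0.184, 0.008], 0.38)]
side foot_c [([0.533, 0.184, 0.008], 0.38)]
side dish_mid [([0.748, 0.05, 0.056], 0.69)]
side paint_jar_mid [([0.665, 0.232, 0.05], 0.62)]
side water_cup_mid [([0.557, -0.095, 0.061], 0.94)]
top campos [0.38738688 0.05024245 1.04058568] [497.56377451   0.         272.93533671] -0.17957226868304096
top stand [([0.611, 0.057, 0.053], 0.79)]
top knob_mid [([0.48, 0.033, 0.098], 0.61)]
top screw [([0.48, 0.03, 0.097], 0.8)]
top foot_a []
top foot_c []
top dish_mid [([0.481, 0.033, 0.098], 0.68), ([0.744, 0.051, 0.064], 0.64)]
top paint_jar_mid [([0.665, 0.22, 0.067], 0.78)]
top water_cup_mid [([0.567, -0.115, 0.039], 0.67)]
```

View pics/side0.png

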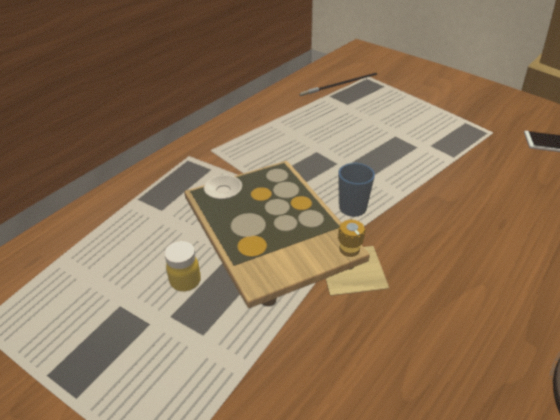

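View pics/top0.png

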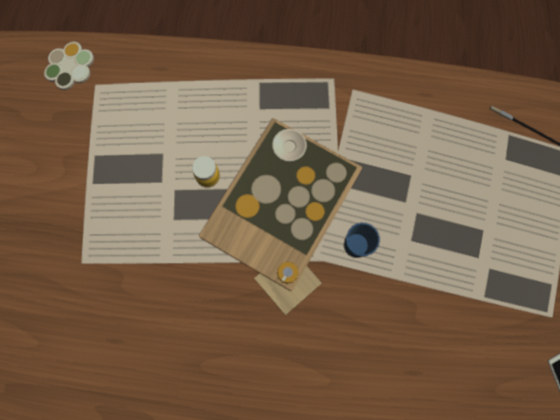

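The top view shows the knob at pixel (288,271), the board around (281,203), the dish at (290,145), the jar at (206,170) and the cup at (362,240). The side view agrees, with the knob at (351,237). I'll refine the knob position and work out the transfer.

```bash
cat > h.py <<'E'
from station import telemetry, eyes, recognise, trace
import cv2, numpy as np
def dist(k): return np.array([k["k1"],0,0,0,0.])
def ray(c,px):
    k=eyes.calibration(c); R=cv2.Rodrigues(np.array(k["rvec"]))[0]
    # exact inverse of radial model
    K=np.array(k["mtx"]); d=np.array([(px[0]-K[0,2])/K[0,0],(px[1]-K[1,2])/K[1,1]]); s=d.copy()
    for _ in range(50): s=d/(1+k["k1"]*(s@s))
    v=R.T@np.array([*s,1]); return -R.T@np.array(k["tvec"]).ravel(), v/np.linalg.norm(v)
def tri(a,b):
    (p,u),(q,v)=ray(*a),ray(*b); M=np.c_[u,-v]; t=np.linalg.lstsq(M,q-p,rcond=None)[0]
    A,B=p+t[0]*u,q+t[1]*v; return (A+B)/2,np.linalg.norm(A-B)
def tool(dw,yaw): c,s=np.cos(yaw),np.sin(yaw); return 1000*np.array([c*dw[0]+s*dw[1], s*dw[0]-c*dw[1], -dw[2]])
def st():
    s=telemetry.get_state(); print({k:np.round(s[k],4).tolist() for k in("t","q","eef_pos","ee_rot","force","moment","width","gripper_force")}); return s
E
python3 - <<'E'
from h import *
cs={}
for c in("side","top"):
    im=eyes.grab_frame(c)
    d=trace(c,"knob_mid"); m=d[0]["mask"]; ys,xs=np.nonzero(m); print(c,d[0]["conf"],m.sum(),xs.min(),xs.max(),ys.min(),ys.max())
    cs[c]=(xs.mean(),ys.mean())
    x0,y0=int(xs.mean())-35,int(ys.mean())-35
    o=im.copy(); e=cv2.morphologyEx(m.astype(np.uint8),cv2.MORPH_GRADIENT,np.ones((3,3),np.uint8))>0; o[e]=(255,0,255)
    cr=np.hstack([a[y0:y0+70,x0:x0+70] for a in(im,o)]); cv2.imwrite(f"pics/k_{c}.png",cv2.resize(cr,None,fx=5.5,fy=5.5)[:,:,::-1])
    for z in(.084,.091,.098):
        p,v=ray(c,cs[c]); print(z,(p+v*(z-p[2])/v[2]).round(4))
print(tri(("side",cs["side"]),("top",cs["top"])))
a,b=cv2.imread("pics/k_side.png"),cv2.imread("pics/k_top.png"); cv2.imwrite("pics/k.png",cv2.resize(np.vstack([a,b]),None,fx=.77,fy=.77))
E
```

```text
side 0.56 604 338 364 219 246
0.084 [0.4789 0.0313 0.084 ]
0.091 [0.4753 0.0379 0.091 ]
0.098 [0.4717 0.0445 0.098 ]
top 0.75 374 276 298 261 282
0.084 [0.4794 0.0329 0.084 ]
0.091 [0.4787 0.033  0.091 ]
0.098 [0.478  0.0332 0.098 ]
(array([0.47874995, 0.03271504, 0.08532738]), np.float64(0.0010842520975445611))
```

View pics/k.png

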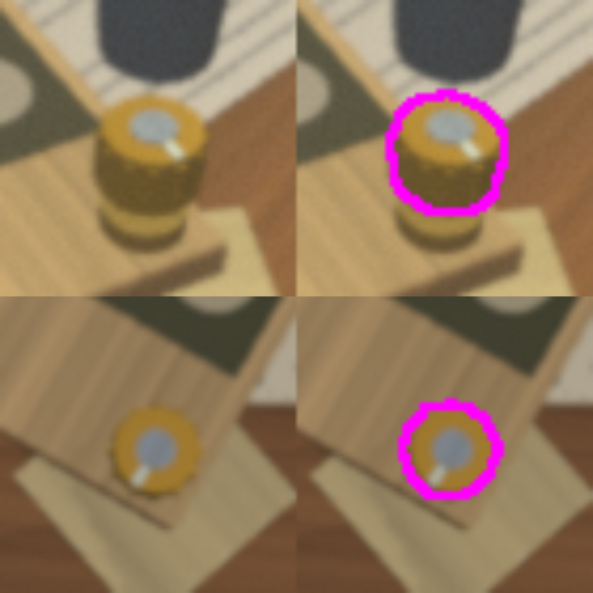

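Request:
{"api": "servo_tool", "payload": {
  "series": [
    [[21.4, 22.7, 0, 0], [21.4, 22.7, 0, 0], [21.4, 22.7, 0, 0], [21.4, 22.7, 0, 0], [21.4, 22.7, 0, 0], [21.4, 22.7, 0, 0], [21.4, 22.7, 0, 0], [21.4, 22.7, 0, 0], [21.4, 22.7, 0, 0], [21.4, 22.7, 0, 0]]
  ],
  "claw": -1
}}

```text
t: 1.93
eef_pos: [0.3751, 0.3242, 0.1872]
ee_rot: [-3.141, -0.0, -0.41]
force: [0.7, 1.4, -0.1]
width: 0.0874
gripper_force: 0.0
```

Request:
{"api": "servo_tool", "payload": {
  "series": [
    [[21.4, 22.7, 0, 0], [21.4, 22.7, 0, 0], [21.4, 22.7, 0, 0], [21.4, 22.7, 0, 0], [21.4, 22.7, 0, 0], [21.4, 22.7, 0, 0], [21.4, 22.7, 0, 0], [21.4, 22.7, 0, 0], [21.4, 22.7, 0, 0], [21.4, 22.7, 0, 0]]
  ]
}}

```text
t: 2.77
eef_pos: [0.481, 0.0307, 0.1873]
ee_rot: [-3.141, -0.001, -0.41]
force: [0.6, 0.3, 0.2]
width: 0.088
gripper_force: 0.0
```

Request:
{"api": "servo_tool", "payload": {
  "series": [
    [[0, 0, 0, -0.12], [0, 0, 0, -0.12], [0, 0, 0, -0.12], [0, 0, 0, -0.12], [0, 0, 0, -0.12], [0, 0, 0, -0.12], [0, 0, 0, -0.12], [0, 0, 0, -0.12], [0, 0, 0, -0.12], [0, 0, 0, -0.12]]
  ]
}}

```text
t: 3.6
eef_pos: [0.4807, 0.0322, 0.1872]
ee_rot: [3.141, -0.0, 0.796]
force: [0.9, 0.0, 0.1]
width: 0.0878
gripper_force: 0.0
```

The crops show the masks sitting well on the knob in both views, with a white pointer on its top. The triangulated centre is (0.4785, 0.033). Next: finish the wrist pre-wind, then descend.

Request:
{"api": "servo_tool", "payload": {
  "series": [
    [[0, 0, 0, -0.12], [0, 0, 0, -0.12], [0, 0, 0, -0.12], [0, 0, 0, -0.12], [0, 0, 0, -0.12], [0.3, -1, 0, 0], [0.3, -1, 15, 0], [0, 0, 15, 0], [0, 0, 15, 0], [0, 0, 15, 0]]
  ]
}}

```text
t: 4.43
eef_pos: [0.4788, 0.0332, 0.1266]
ee_rot: [3.141, -0.0, 1.386]
force: [-0.2, -0.1, 0.4]
width: 0.088
gripper_force: 0.0
```

Request:
{"api": "servo_tool", "payload": {
  "series": [
    [[0, 0, 12, 0], [0, 0, 12, 0], [0, 0, 10, 0], [0, 0, 10, 0], [0, 0, 7, 0], [0, 0, 4, 0], [0, 0, 0, 0], [0, 0, 0, 0], [0, 0, 0, 0], [0, 0, 0, 0]]
  ]
}}

```text
t: 5.27
eef_pos: [0.4792, 0.0333, 0.0725]
ee_rot: [3.141, -0.001, 1.39]
force: [-0.1, 0.0, -0.5]
width: 0.088
gripper_force: 0.0
```

```bash
python3 -c "
from h import *
st()
for c in('side','top'): cv2.imwrite(f'pics/{c}1.png',eyes.grab_frame(c)[:,:,::-1])
a=cv2.imread('pics/side1.png')[170:300,280:440];b=cv2.imread('pics/top1.png')[205:335,210:370]
cv2.imwrite('pics/g1.png',cv2.resize(np.hstack([a,b]),None,fx=2.5,fy=2.5))"
```

```text
{'t': 5.2667, 'q': [0.4802, 0.1493, -0.5646, 0.0001, -0.8559, 2.4805], 'eef_pos': [0.4792, 0.0333, 0.0725], 'ee_rot': [3.1407, -0.0005, 1.39], 'force': [-0.1465, 0.0025, -0.5257], 'moment': [-0.081, -0.1439, 0.0137], 'width': 0.088, 'gripper_force': 0.0}
```

View pics/g1.png

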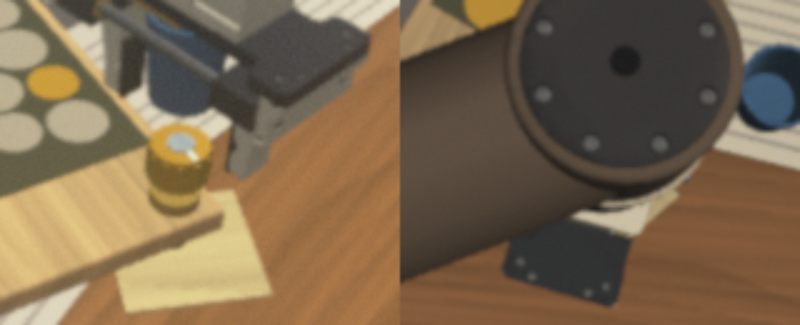

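```bash
python3 -c "
from h import *
s=st(); k=eyes.calibration('side'); y=s['ee_rot'][2]; d=np.array([np.sin(y),-np.cos(y),0]); p=np.array(s['eef_pos'])
P=np.array([p,p+.044*d,p-.044*d,p+.065*d,p-.065*d,[.4787,.0327,.070],[.4787,.0327,.098]])
K=np.array(k['mtx']);q=cv2.projectPoints(P,np.array(k['rvec']),np.array(k['tvec']),K,dist(k))[0][:,0]
print(((q-[280,170])*2.5).round())"
```

```text
{'t': 5.3667, 'q': [0.4802, 0.1494, -0.5648, 0.0001, -0.8557, 2.4806], 'eef_pos': [0.4791, 0.0332, 0.0724], 'ee_rot': [3.1408, -0.0005, 1.3901], 'force': [-0.2043, -0.6632, 0.2127], 'moment': [-0.1392, -0.1383, 0.017], 'width': 0.0881, 'gripper_force': 0.0}
[[174. 172.]
 [126. 137.]
 [225. 208.]
 [104. 121.]
 [250. 226.]
 [175. 174.]
 [179. 142.]]
```

The crop shows the fingertips straddling the knob, but they look higher than projected: seen at about (245,172), expected near (238,217). I'll take a closer look.

```bash
python3 -c "
from h import *
s=st(); im=eyes.grab_frame('side');k=eyes.calibration('side'); y=s['ee_rot'][2]; d=np.array([np.sin(y),-np.cos(y),0]); p=np.array(s['eef_pos'])
cr=cv2.resize(im[130:270,290:450],None,fx=5,fy=4.28,interpolation=cv2.INTER_CUBIC)[:,:,::-1].copy()
K=np.array(k['mtx'])
for off,col in((.055,(0,0,255)),(-.055,(0,255,0)),(0,(255,0,255))):
  for dz in(0,.019,.04,.066):
    q=cv2.projectPoints((p+off*d+[0,0,dz])[None],np.array(k['rvec']),np.array(k['tvec']),K,dist(k))[0][0,0]
    cv2.circle(cr,(int((q[0]-290)*5),int((q[1]-130)*4.28)),4,col,-1)
cv2.imwrite('pics/g2.png',cr)"
```

```text
{'t': 5.3667, 'q': [0.4802, 0.1494, -0.5648, 0.0001, -0.8557, 2.4806], 'eef_pos': [0.4791, 0.0332, 0.0724], 'ee_rot': [3.1408, -0.0005, 1.3901], 'force': [-0.2043, -0.6632, 0.2127], 'moment': [-0.1392, -0.1383, 0.017], 'width': 0.0881, 'gripper_force': 0.0}
```

View pics/g2.png

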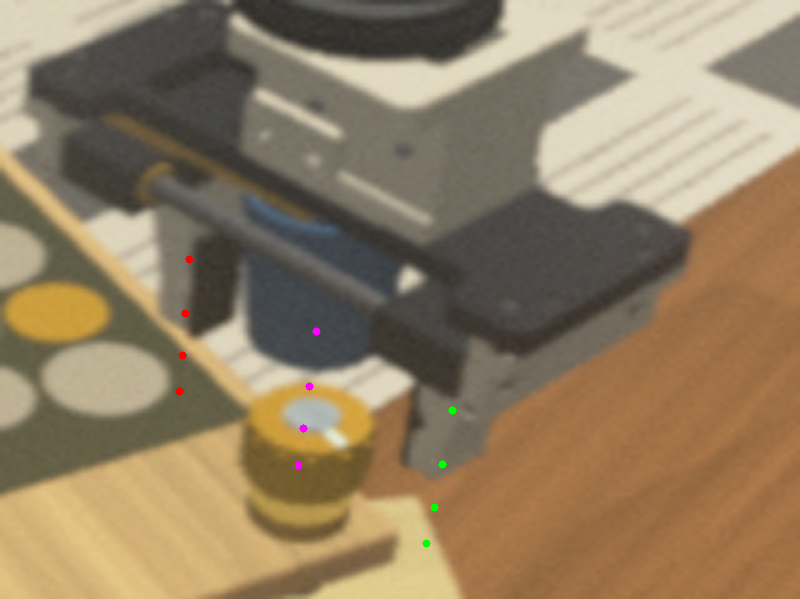

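The close-up shows the fingertips at about (432,475) and (195,330), while the projected TCP line has its lowest dots about 36 mm lower. Either the tips are higher than stated or the tool is laterally elsewhere. I'll compare against the top view.

```bash
python3 -c "
from h import *
s=telemetry.get_state(); k=eyes.calibration('top'); p=np.array(s['eef_pos']); K=np.array(k['mtx'])
y=s['ee_rot'][2]; d=np.array([np.sin(y),-np.cos(y),0]);x=np.array([np.cos(y),np.sin(y),0])
f=lambda P,k=k:cv2.projectPoints(np.array(P,float).reshape(1,3),np.array(k['rvec']),np.array(k['tvec']),np.array(k['mtx']),dist(k))[0][0,0].round(1)
for dz in(0,.066,.1,.2,.25,.3,.35,.4): print(dz,f(p+[0,0,dz]))
for dz in(.066,.1,.13):
  print('body end corners',dz,[f(p-.0965*d+e*.039*x+[0,0,dz]).tolist() for e in(-1,1)])
ks=eyes.calibration('side')
for dz in(.066,.1): print('side body',dz,[f(p+a*.0965*d+e*.039*x+[0,0,dz],ks).tolist() for a in(-1,1) for e in(-1,1)])
"
```

```text
0 [286.3 272.6]
0.066 [287.3 269.2]
0.1 [287.9 267.3]
0.2 [289.8 260.7]
0.25 [290.9 256.7]
0.3 [292.3 252.1]
0.35 [293.8 246.9]
0.4 [295.6 240.7]
body end corners 0.066 [[293.3, 327.0], [251.5, 314.6]]
body end corners 0.1 [[294.2, 327.3], [250.6, 314.5]]
body end corners 0.13 [[294.9, 327.6], [249.8, 314.3]]
side body 0.066 [[419.2, 228.3], [384.9, 253.6], [327.0, 169.5], [292.2, 188.5]]
side body 0.1 [[423.2, 210.8], [388.1, 235.9], [328.0, 152.7], [292.4, 171.4]]
```

View pics/top1.png

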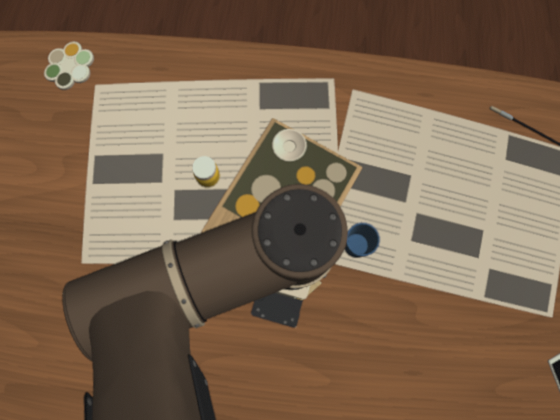

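The top view shows the gripper's plate end at (253,317)–(297,326), matching the prediction, so the tool is laterally right and only the tips' height is in doubt. Closing gently settles it: a width of 40 mm means it has the knob.

Request:
{"api": "servo_tool", "payload": {
  "series": [
    [[0, 0, 0, 0], [0, 0, 0, 0], [0, 0, 0, 0], [0, 0, 0, 0], [0, 0, 0, 0], [0, 0, 0, 0], [0, 0, 0, 0], [0, 0, 0, 0], [0, 0, 0, 0], [0, 0, 0, 0]]
  ],
  "claw": 0.2,
  "grip_force": 8
}}

```text
t: 6.25
eef_pos: [0.4788, 0.0331, 0.072]
ee_rot: [-3.142, 0.0, 1.39]
force: [-0.2, 0.4, 0.4]
width: 0.0354
gripper_force: 0.0
```

```bash
python3 -c "
from h import *
s=st(); im=eyes.grab_frame('side')
cv2.imwrite('pics/g3.png',cv2.resize(im[130:270,290:450],None,fx=5,fy=4.28,interpolation=cv2.INTER_CUBIC)[:,:,::-1])"
```

```text
{'t': 6.25, 'q': [0.4802, 0.1501, -0.5652, 0.0, -0.8555, 2.4808], 'eef_pos': [0.4788, 0.0331, 0.072], 'ee_rot': [-3.1416, 0.0, 1.3902], 'force': [-0.1905, 0.4372, 0.4357], 'moment': [-0.0966, -0.1423, -0.0284], 'width': 0.0354, 'gripper_force': 0.0}
```

View pics/g3.png

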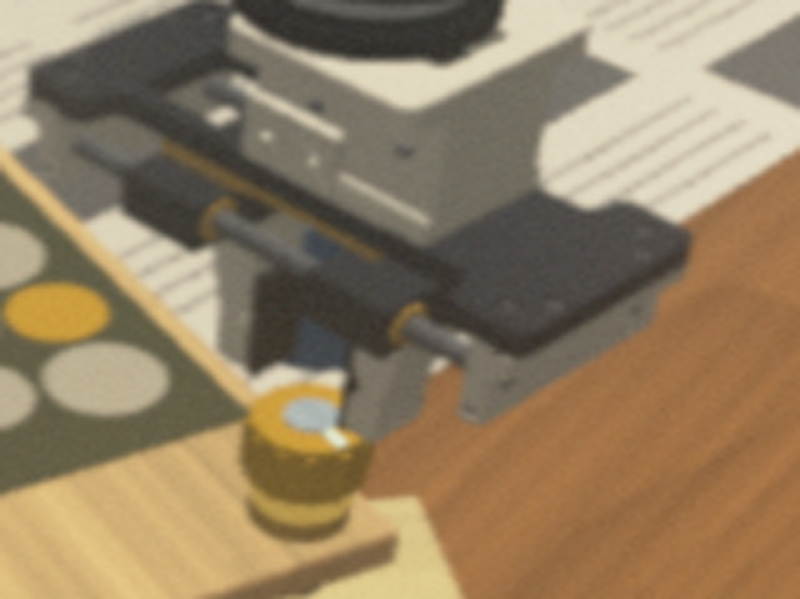

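The width went to 35 mm without contact, and the image shows both tips, at (372,438) and (248,370), above the knob's top face at (312,413). So the tips really sit about 35 mm higher than the reported TCP. I'll open, go 33 mm lower and close again.

Request:
{"api": "servo_tool", "payload": {
  "series": [
    [[0, 0, 0, 0], [0, 0, 0, 0], [0, 0, 0, 0], [0, 0, 0, 0], [0, 0, 0, 0], [0, 0, 0, 0], [0, 0, 0, 0], [0, 0, 0, 0], [0, 0, 0, 0], [0, 0, 0, 0]]
  ],
  "claw": -1
}}

```text
t: 7.13
eef_pos: [0.4788, 0.0331, 0.072]
ee_rot: [3.142, -0.0, 1.39]
force: [-0.7, -0.5, -0.1]
width: 0.0873
gripper_force: 0.0
```

Request:
{"api": "servo_tool", "payload": {
  "series": [
    [[0, 0, 5, 0], [0, 0, 5, 0], [0, 0, 5, 0], [0, 0, 5, 0], [0, 0, 5, 0], [0, 0, 4, 0], [0, 0, 4, 0], [0, 0, 0, 0], [0, 0, 0, 0], [0, 0, 0, 0]]
  ]
}}

```text
t: 7.97
eef_pos: [0.4789, 0.0331, 0.0391]
ee_rot: [3.141, -0.0, 1.39]
force: [0.1, -0.1, 0.7]
width: 0.0878
gripper_force: 0.0
```

Request:
{"api": "servo_tool", "payload": {
  "series": [
    [[0, 0, 0, 0], [0, 0, 0, 0], [0, 0, 0, 0], [0, 0, 0, 0], [0, 0, 0, 0], [0, 0, 0, 0], [0, 0, 0, 0], [0, 0, 0, 0], [0, 0, 0, 0], [0, 0, 0, 0]]
  ],
  "claw": 0.2,
  "grip_force": 12
}}

```text
t: 8.8
eef_pos: [0.4793, 0.0332, 0.0391]
ee_rot: [3.141, -0.0, 1.39]
force: [3.3, -1.0, -1.9]
width: 0.0395
gripper_force: 12.0
```

```bash
python3 -c "
from h import *
s=st(); im=eyes.grab_frame('side')
cv2.imwrite('pics/g4.png',cv2.resize(im[130:270,290:450],None,fx=5,fy=4.28,interpolation=cv2.INTER_CUBIC)[:,:,::-1])"
```

```text
{'t': 8.8, 'q': [0.4801, 0.1953, -0.6037, 0.0004, -0.7709, 2.4808], 'eef_pos': [0.4793, 0.0332, 0.0391], 'ee_rot': [3.1408, -0.0003, 1.3904], 'force': [3.2808, -0.9538, -1.8723], 'moment': [-0.5184, -1.1111, 0.0036], 'width': 0.0395, 'gripper_force': 11.9833}
```

View pics/g4.png

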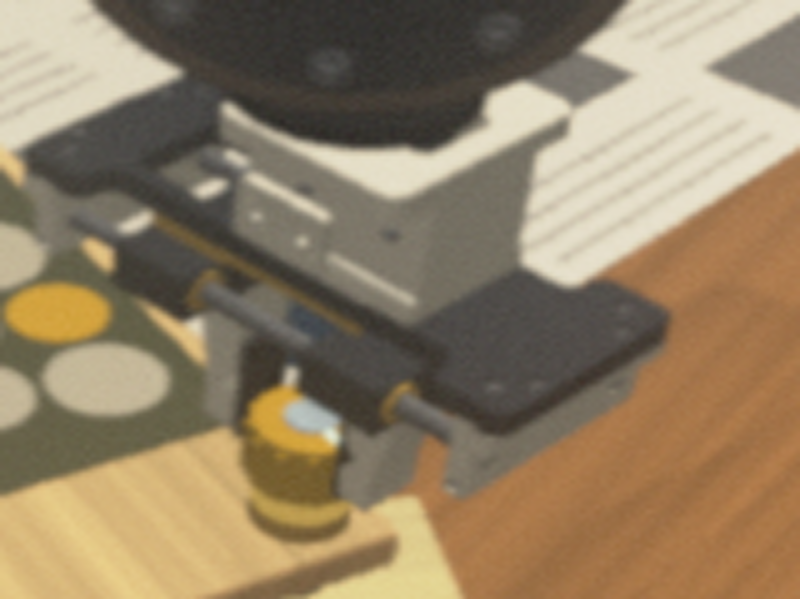

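Gripped: width is 39.5 mm at 12 N, and the image shows both fingers on the knob around (300,470). Now I'll measure the gap by pushing down in steps, with a firmer grip.

Request:
{"api": "servo_tool", "payload": {
  "series": [
    [[0, 0, 0.4, 0], [0, 0, 0.4, 0], [0, 0, 0.4, 0], [0, 0, 0.4, 0], [0, 0, 0.4, 0], [0, 0, 0, 0], [0, 0, 0, 0], [0, 0, 0, 0], [0, 0, 0, 0], [0, 0, 0, 0]]
  ],
  "grip_force": 25
}}

```text
t: 9.68
eef_pos: [0.4786, 0.0329, 0.037]
ee_rot: [-3.141, 0.0, 1.39]
force: [0.9, -3.7, 5.1]
width: 0.0394
gripper_force: 25.0
```

Request:
{"api": "servo_tool", "payload": {
  "series": [
    [[0, 0, 0.2, 0], [0, 0, 0.2, 0], [0, 0, 0.2, 0], [0, 0, 0.2, 0], [0, 0, 0.2, 0], [0, 0, 0, 0], [0, 0, 0, 0], [0, 0, 0, 0], [0, 0, 0, 0], [0, 0, 0, 0]]
  ]
}}

```text
t: 10.52
eef_pos: [0.4782, 0.0326, 0.036]
ee_rot: [-3.141, 0.001, 1.39]
force: [-0.8, -4.4, 6.6]
width: 0.0393
gripper_force: 25.0
```

Request:
{"api": "servo_tool", "payload": {
  "series": [
    [[0, 0, 0.2, 0], [0, 0, 0.2, 0], [0, 0, 0.2, 0], [0, 0, 0.2, 0], [0, 0, 0.2, 0], [0, 0, 0, 0], [0, 0, 0, 0], [0, 0, 0, 0], [0, 0, 0, 0], [0, 0, 0, 0]]
  ]
}}

```text
t: 11.35
eef_pos: [0.4779, 0.0324, 0.035]
ee_rot: [-3.14, 0.001, 1.39]
force: [-2.6, -5.6, 9.5]
width: 0.0393
gripper_force: 25.1
```

Request:
{"api": "servo_tool", "payload": {
  "series": [
    [[0, 0, 0.2, 0], [0, 0, 0.2, 0], [0, 0, 0.2, 0], [0, 0, 0.2, 0], [0, 0, 0.2, 0], [0, 0, 0, 0], [0, 0, 0, 0], [0, 0, 0, 0], [0, 0, 0, 0], [0, 0, 0, 0]]
  ]
}}

```text
t: 12.18
eef_pos: [0.4775, 0.0321, 0.034]
ee_rot: [-3.14, 0.002, 1.39]
force: [-3.2, -6.3, 10.1]
width: 0.0394
gripper_force: 25.1
```

Request:
{"api": "servo_tool", "payload": {
  "series": [
    [[0, 0, 0.2, 0], [0, 0, 0.2, 0], [0, 0, 0.2, 0], [0, 0, 0.2, 0], [0, 0, 0.2, 0], [0, 0, 0, 0], [0, 0, 0, 0], [0, 0, 0, 0], [0, 0, 0, 0], [0, 0, 0, 0]]
  ]
}}

```text
t: 13.02
eef_pos: [0.477, 0.0319, 0.033]
ee_rot: [-3.139, 0.002, 1.39]
force: [-4.7, -6.4, 11.9]
width: 0.0393
gripper_force: 25.1
```

```bash
python3 -c "
from h import *
st()"
```

```text
{'t': 13.0167, 'q': [0.4797, 0.2031, -0.6122, 0.0003, -0.7588, 2.4809], 'eef_pos': [0.477, 0.0319, 0.033], 'ee_rot': [-3.1391, 0.0022, 1.39], 'force': [-4.7277, -6.3522, 11.8571], 'moment': [-2.4944, 1.1794, 0.0121], 'width': 0.0393, 'gripper_force': 25.1113}
```

No hard contact after 6 mm, so the gap exceeds that; the steady rise in force comes from clamped tilting. I'll go back up and screw 3 rad while following the pitch.

Request:
{"api": "servo_tool", "payload": {
  "series": [
    [[0, 0, -1, 0], [0, 0, -1, 0], [0, 0, -1, 0], [0, 0, -1, 0], [0, 0, -1, 0], [0, 0, -1, 0], [0, 0, 0, 0], [0, 0, 0, 0], [0, 0, 0, 0], [0, 0, 0, 0]]
  ]
}}

```text
t: 13.85
eef_pos: [0.4792, 0.0333, 0.0389]
ee_rot: [3.141, -0.0, 1.39]
force: [3.6, -1.7, -0.9]
width: 0.0388
gripper_force: 25.0
```

Request:
{"api": "servo_tool", "payload": {
  "series": [
    [[0, 0, 0.19, 0.1], [0, 0, 0.19, 0.1], [0, 0, 0.19, 0.1], [0, 0, 0.19, 0.1], [0, 0, 0.19, 0.1], [0, 0, 0.19, 0.1], [0, 0, 0.19, 0.1], [0, 0, 0.19, 0.1], [0, 0, 0.19, 0.1], [0, 0, 0.19, 0.1]]
  ]
}}

```text
t: 14.68
eef_pos: [0.4794, 0.0333, 0.037]
ee_rot: [3.142, -0.001, 0.385]
force: [4.0, -2.7, 0.1]
width: 0.039
gripper_force: 25.0
```

```bash
python3 -c "
from h import *
st()"
```

```text
{'t': 14.6833, 'q': [0.4801, 0.1984, -0.6059, 0.0003, -0.7656, 1.4759], 'eef_pos': [0.4794, 0.0333, 0.037], 'ee_rot': [3.1415, -0.0009, 0.3855], 'force': [3.9661, -2.6594, 0.1289], 'moment': [-1.0368, -1.7429, 0.0109], 'width': 0.039, 'gripper_force': 24.9647}
```

Request:
{"api": "servo_tool", "payload": {
  "series": [
    [[0, 0, 0.19, 0.1], [0, 0, 0.19, 0.1], [0, 0, 0.19, 0.1], [0, 0, 0.19, 0.1], [0, 0, 0.19, 0.1], [0, 0, 0.19, 0.1], [0, 0, 0.19, 0.1], [0, 0, 0.19, 0.1], [0, 0, 0.19, 0.1], [0, 0, 0.19, 0.1]]
  ]
}}

```text
t: 15.52
eef_pos: [0.4791, 0.0331, 0.0352]
ee_rot: [-3.141, -0.0, -0.615]
force: [3.7, -5.2, 2.0]
width: 0.0393
gripper_force: 25.0
```

Request:
{"api": "servo_tool", "payload": {
  "series": [
    [[0, 0, 0.19, 0.1], [0, 0, 0.19, 0.1], [0, 0, 0.19, 0.1], [0, 0, 0.19, 0.1], [0, 0, 0.19, 0.1], [0, 0, 0.19, 0.1], [0, 0, 0.19, 0.1], [0, 0, 0.19, 0.1], [0, 0, 0.19, 0.1], [0, 0, 0.19, 0.1]]
  ]
}}

```text
t: 16.35
eef_pos: [0.4785, 0.0327, 0.0331]
ee_rot: [3.141, -0.001, -1.615]
force: [2.5, -4.7, 2.4]
width: 0.0393
gripper_force: 25.0
```

Request:
{"api": "servo_tool", "payload": {
  "series": [
    [[0, 0, 0.2, 0], [0, 0, 0.2, 0], [0, 0, 0.2, 0], [0, 0, 0.2, 0], [0, 0, 0.2, 0], [0, 0, 0, 0], [0, 0, 0, 0], [0, 0, 0, 0], [0, 0, 0, 0], [0, 0, 0, 0]]
  ]
}}

```text
t: 17.18
eef_pos: [0.4784, 0.0326, 0.0324]
ee_rot: [3.141, -0.001, -1.61]
force: [1.2, -4.1, 5.3]
width: 0.0394
gripper_force: 25.0
```

Request:
{"api": "servo_tool", "payload": {
  "series": [
    [[0, 0, 0.2, 0], [0, 0, 0.2, 0], [0, 0, 0.2, 0], [0, 0, 0.2, 0], [0, 0, 0.2, 0], [0, 0, 0, 0], [0, 0, 0, 0], [0, 0, 0, 0], [0, 0, 0, 0], [0, 0, 0, 0]]
  ]
}}

```text
t: 18.02
eef_pos: [0.4782, 0.0324, 0.0315]
ee_rot: [3.141, -0.001, -1.61]
force: [0.2, -5.9, 8.9]
width: 0.0392
gripper_force: 25.0
```

Request:
{"api": "servo_tool", "payload": {
  "series": [
    [[0, 0, 0.2, 0], [0, 0, 0.2, 0], [0, 0, 0.2, 0], [0, 0, 0.2, 0], [0, 0, 0.2, 0], [0, 0, 0, 0], [0, 0, 0, 0], [0, 0, 0, 0], [0, 0, 0, 0], [0, 0, 0, 0]]
  ]
}}

```text
t: 18.85
eef_pos: [0.4777, 0.0322, 0.0305]
ee_rot: [3.14, -0.001, -1.61]
force: [-3.4, -6.3, 9.5]
width: 0.0394
gripper_force: 25.0
```

Request:
{"api": "servo_tool", "payload": {
  "series": [
    [[0, 0, 0.2, 0], [0, 0, 0.2, 0], [0, 0, 0.2, 0], [0, 0, 0.2, 0], [0, 0, 0.2, 0], [0, 0, 0, 0], [0, 0, 0, 0], [0, 0, 0, 0], [0, 0, 0, 0], [0, 0, 0, 0]]
  ]
}}

```text
t: 19.68
eef_pos: [0.4774, 0.0321, 0.0296]
ee_rot: [3.14, -0.002, -1.61]
force: [-3.9, -5.9, 13.4]
width: 0.0394
gripper_force: 25.0
```

Request:
{"api": "servo_tool", "payload": {
  "series": [
    [[0, 0, 0.2, 0], [0, 0, 0.2, 0], [0, 0, 0.2, 0], [0, 0, 0.2, 0], [0, 0, 0.2, 0], [0, 0, 0, 0], [0, 0, 0, 0], [0, 0, 0, 0], [0, 0, 0, 0], [0, 0, 0, 0]]
  ]
}}

```text
t: 20.52
eef_pos: [0.4773, 0.032, 0.0291]
ee_rot: [3.139, -0.002, -1.61]
force: [-6.3, -5.9, 19.3]
width: 0.0393
gripper_force: 25.0
```

Force stiffens to about 12 N/mm near z ≈ 0.0298, against a rest height of 0.0334, so 3.2–3.6 mm of gap remain. I'll back off 5 mm, then screw 2.3 rad (4.4 mm), aiming about 1 mm past first touch.

Request:
{"api": "servo_tool", "payload": {
  "series": [
    [[0, 0, -1, 0], [0, 0, -1, 0], [0, 0, -1, 0], [0, 0, -1, 0], [0, 0, -1, 0], [0, 0, 0, 0], [0, 0, 0, 0], [0, 0, 0, 0], [0, 0, 0, 0], [0, 0, 0, 0]]
  ]
}}

```text
t: 21.35
eef_pos: [0.4783, 0.0329, 0.033]
ee_rot: [3.141, -0.0, -1.61]
force: [1.4, -5.1, 1.4]
width: 0.0396
gripper_force: 25.0
```

Request:
{"api": "servo_tool", "payload": {
  "series": [
    [[0, 0, 0.19, 0.1], [0, 0, 0.19, 0.1], [0, 0, 0.19, 0.1], [0, 0, 0.19, 0.1], [0, 0, 0.19, 0.1], [0, 0, 0.19, 0.1], [0, 0, 0.19, 0.1], [0, 0, 0.19, 0.1], [0, 0, 0.19, 0.1], [0, 0, 0.19, 0.1]]
  ]
}}

```text
t: 22.18
eef_pos: [0.4777, 0.0331, 0.031]
ee_rot: [3.141, -0.002, -2.615]
force: [-1.8, -2.5, 1.4]
width: 0.0389
gripper_force: 25.0
```

Request:
{"api": "servo_tool", "payload": {
  "series": [
    [[0, 0, 0.19, 0.1], [0, 0, 0.19, 0.1], [0, 0, 0.19, 0.1], [0, 0, 0.19, 0.1], [0, 0, 0.19, 0.1], [0, 0, 0.19, 0.1], [0, 0, 0.19, 0.1], [0, 0, 0, 0], [0, 0, 0, 0], [0, 0, 0, 0]]
  ]
}}

```text
t: 23.02
eef_pos: [0.4779, 0.0333, 0.0297]
ee_rot: [3.142, -0.001, 2.976]
force: [-5.0, 2.0, 2.7]
width: 0.0393
gripper_force: 25.0
```

Request:
{"api": "servo_tool", "payload": {
  "series": [
    [[0, 0, 0.1, 0.1], [0, 0, 0.1, 0.1], [0, 0, 0.1, 0.1], [0, 0, 0.1, 0.1], [0, 0, 0.1, 0.1], [0, 0, 0.1, 0.1], [0, 0, 0, 0], [0, 0, 0, 0], [0, 0, 0, 0], [0, 0, 0, 0]]
  ]
}}

```text
t: 23.85
eef_pos: [0.4783, 0.0336, 0.0293]
ee_rot: [3.141, -0.001, 2.376]
force: [-5.5, 3.2, 2.7]
width: 0.0398
gripper_force: 25.0
```

```bash
python3 -c "
from h import *
st()"
```

```text
{'t': 23.85, 'q': [0.4808, 0.2092, -0.6147, -0.0013, -0.7471, -2.8161], 'eef_pos': [0.4783, 0.0336, 0.0293], 'ee_rot': [3.1415, -0.0009, 2.3761], 'force': [-5.4885, 3.1958, 2.6818], 'moment': [1.2659, 1.5606, -0.0461], 'width': 0.0398, 'gripper_force': 25.001}
```

Total turn is 5.3 rad (about 10.1 mm). I'll release, rise clear and shut the fingers for a press test on the knob top.

Request:
{"api": "servo_tool", "payload": {
  "series": [
    [[0, 0, 0, 0], [0, 0, 0, 0], [0, 0, 0, 0], [0, 0, 0, 0], [0, 0, 0, 0], [0, 0, 0, 0], [0, 0, 0, 0], [0, 0, 0, 0], [0, 0, 0, 0], [0, 0, 0, 0]]
  ],
  "claw": -1
}}

```text
t: 24.68
eef_pos: [0.4788, 0.0331, 0.0294]
ee_rot: [3.142, 0.0, 2.373]
force: [0.2, -0.9, 0.0]
width: 0.0874
gripper_force: 0.0
```

Request:
{"api": "servo_tool", "payload": {
  "series": [
    [[0, 0, -8, 0], [0, 0, -8, 0], [0, 0, -8, 0], [0, 0, -8, 0], [0, 0, -8, 0], [0, 0, 0, 0], [0, 0, 0, 0], [0, 0, 0, 0], [0, 0, 0, 0], [0, 0, 0, 0]]
  ]
}}

```text
t: 25.52
eef_pos: [0.4784, 0.0329, 0.069]
ee_rot: [-3.141, -0.0, 2.373]
force: [-0.0, 0.2, -0.7]
width: 0.0875
gripper_force: 0.0
```

Request:
{"api": "servo_tool", "payload": {
  "series": [
    [[0, 0, 0, 0], [0, 0, 0, 0], [0, 0, 0, 0], [0, 0, 0, 0], [0, 0, 0, 0], [0, 0, 0, 0], [0, 0, 0, 0], [0, 0, 0, 0], [0, 0, 0, 0], [0, 0, 0, 0]]
  ],
  "claw": 1
}}

```text
t: 26.35
eef_pos: [0.4788, 0.0331, 0.0694]
ee_rot: [3.142, 0.0, 2.373]
force: [-0.7, 0.1, -0.3]
width: 0.0267
gripper_force: 0.0
```

```bash
python3 - <<'E'
from h import *
s=st()
for c in("side","top"): cv2.imwrite(f"pics/{c}5.png",eyes.grab_frame(c)[:,:,::-1])
a=cv2.imread("pics/side5.png")[130:320,170:420]
cv2.imwrite("pics/g5.png",cv2.resize(a,None,fx=3,fy=3,interpolation=cv2.INTER_CUBIC))
# board corners from first top picture: fit board top (z .048) rectangle corners read from pics/top0: 
for px in((274,121),(360,168),(202,235),(291,289)):
    p,v=ray("top",px); print(px,(p+v*(.046-p[2])/v[2]).round(4))
E
```

```text
{'t': 26.35, 'q': [0.4802, 0.1533, -0.5683, -0.0, -0.8491, -2.8192], 'eef_pos': [0.4788, 0.0331, 0.0694], 'ee_rot': [3.1416, 0.0, 2.3734], 'force': [-0.6913, 0.1411, -0.2661], 'moment': [-0.0504, -0.1482, -0.0188], 'width': 0.0267, 'gripper_force': 0.0}
(274, 121) [0.8007 0.0906 0.046 ]
(360, 168) [ 0.7149 -0.0999  0.046 ]
(202, 235) [0.5394 0.2107 0.046 ]
(291, 289) [0.4499 0.0202 0.046 ]
```

View pics/g5.png

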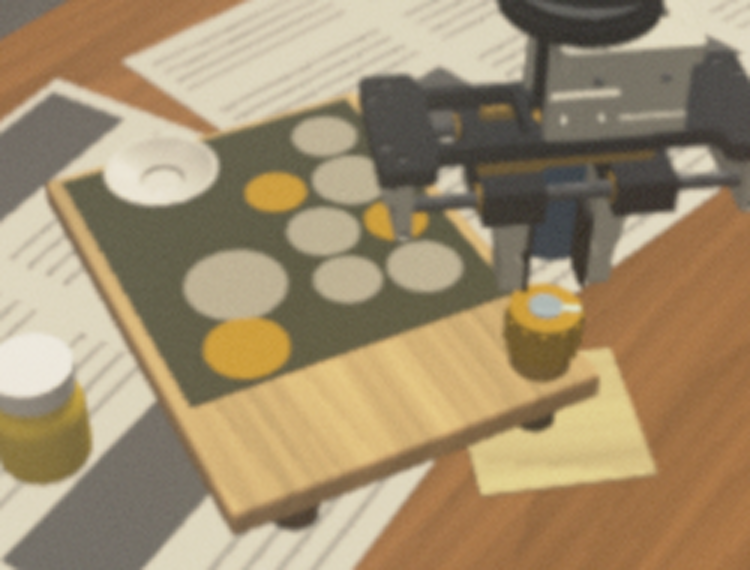

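The stand now shows its adjustable foot down on the plywood (foot at (535,420)) and the knob lower at (543,330). Dish and jar are unmoved. Press test on the knob top follows.

Request:
{"api": "servo_tool", "payload": {
  "series": [
    [[0, 0, 0, 0], [0, 0, 0, 0], [0, 0, 2, 0], [0, 0, 2, 0], [0, 0, 2, 0], [0, 0, 2, 0], [0, 0, 2, 0], [0, 0, 1, 0], [0, 0, 0, 0], [0, 0, 0, 0]]
  ]
}}

```text
t: 27.28
eef_pos: [0.4787, 0.0331, 0.0584]
ee_rot: [-3.141, -0.0, 2.373]
force: [-0.6, 0.0, -0.5]
width: 0.0007
gripper_force: 0.0
```

Request:
{"api": "servo_tool", "payload": {
  "series": [
    [[0, 0, 0.4, 0], [0, 0, 0.4, 0], [0, 0, 0.4, 0], [0, 0, 0.4, 0], [0, 0, 0.4, 0], [0, 0, 0, 0], [0, 0, 0, 0], [0, 0, 0, 0], [0, 0, 0, 0], [0, 0, 0, 0]]
  ]
}}

```text
t: 28.12
eef_pos: [0.4788, 0.0331, 0.0564]
ee_rot: [3.142, 0.0, 2.373]
force: [0.3, -0.2, -0.6]
width: 0.0004
gripper_force: 0.0
```

Request:
{"api": "servo_tool", "payload": {
  "series": [
    [[0, 0, 0.2, 0], [0, 0, 0.2, 0], [0, 0, 0.2, 0], [0, 0, 0.2, 0], [0, 0, 0.2, 0], [0, 0, 0, 0], [0, 0, 0, 0], [0, 0, 0, 0], [0, 0, 0, 0], [0, 0, 0, 0]]
  ]
}}

```text
t: 28.95
eef_pos: [0.4788, 0.0331, 0.0554]
ee_rot: [-3.142, 0.0, 2.373]
force: [-0.5, -0.5, 0.7]
width: 0.0005
gripper_force: 0.0
```

Request:
{"api": "servo_tool", "payload": {
  "series": [
    [[0, 0, 0.2, 0], [0, 0, 0.2, 0], [0, 0, 0.2, 0], [0, 0, 0.2, 0], [0, 0, 0.2, 0], [0, 0, 0, 0], [0, 0, 0, 0], [0, 0, 0, 0], [0, 0, 0, 0], [0, 0, 0, 0]]
  ]
}}

```text
t: 29.78
eef_pos: [0.4788, 0.0331, 0.0544]
ee_rot: [3.142, 0.0, 2.373]
force: [-1.2, 0.3, -0.4]
width: 0.0002
gripper_force: 0.0
```

Request:
{"api": "servo_tool", "payload": {
  "series": [
    [[0, 0, 0.2, 0], [0, 0, 0.2, 0], [0, 0, 0.2, 0], [0, 0, 0.2, 0], [0, 0, 0.2, 0], [0, 0, 0, 0], [0, 0, 0, 0], [0, 0, 0, 0], [0, 0, 0, 0], [0, 0, 0, 0]]
  ]
}}

```text
t: 30.62
eef_pos: [0.4788, 0.0331, 0.0534]
ee_rot: [-3.142, -0.0, 2.373]
force: [-0.4, 0.0, 0.0]
width: 0.0006
gripper_force: 0.0
```

Request:
{"api": "servo_tool", "payload": {
  "series": [
    [[0, 0, 0.2, 0], [0, 0, 0.2, 0], [0, 0, 0.2, 0], [0, 0, 0.2, 0], [0, 0, 0.2, 0], [0, 0, 0, 0], [0, 0, 0, 0], [0, 0, 0, 0], [0, 0, 0, 0], [0, 0, 0, 0]]
  ]
}}

```text
t: 31.45
eef_pos: [0.4788, 0.0331, 0.0525]
ee_rot: [-3.142, 0.0, 2.373]
force: [-0.0, -0.6, -0.1]
width: 0.0
gripper_force: 0.0
```

Request:
{"api": "servo_tool", "payload": {
  "series": [
    [[0, 0, 0.3, 0], [0, 0, 0.3, 0], [0, 0, 0.3, 0], [0, 0, 0.3, 0], [0, 0, 0.3, 0], [0, 0, 0, 0], [0, 0, 0, 0], [0, 0, 0, 0], [0, 0, 0, 0], [0, 0, 0, 0]]
  ]
}}

```text
t: 32.28
eef_pos: [0.4788, 0.0331, 0.051]
ee_rot: [3.142, 0.0, 2.373]
force: [0.5, 0.4, 0.1]
width: 0.0007
gripper_force: 0.0
```

Request:
{"api": "servo_tool", "payload": {
  "series": [
    [[0, 0, 0.3, 0], [0, 0, 0.3, 0], [0, 0, 0.3, 0], [0, 0, 0.3, 0], [0, 0, 0.3, 0], [0, 0, 0, 0], [0, 0, 0, 0], [0, 0, 0, 0], [0, 0, 0, 0], [0, 0, 0, 0]]
  ]
}}

```text
t: 33.12
eef_pos: [0.4788, 0.0331, 0.0495]
ee_rot: [3.142, 0.0, 2.373]
force: [0.1, 0.6, -0.6]
width: 0.0002
gripper_force: 0.0
```

Request:
{"api": "servo_tool", "payload": {
  "series": [
    [[0, 0, 0.2, 0], [0, 0, 0.2, 0], [0, 0, 0.2, 0], [0, 0, 0.2, 0], [0, 0, 0.2, 0], [0, 0, 0, 0], [0, 0, 0, 0], [0, 0, 0, 0], [0, 0, 0, 0], [0, 0, 0, 0]]
  ]
}}

```text
t: 33.95
eef_pos: [0.4788, 0.0331, 0.0485]
ee_rot: [-3.142, 0.0, 2.373]
force: [-0.3, -0.6, 1.0]
width: 0.0002
gripper_force: 0.7
```

Request:
{"api": "servo_tool", "payload": {
  "series": [
    [[0, 0, 0.2, 0], [0, 0, 0.2, 0], [0, 0, 0.2, 0], [0, 0, 0.2, 0], [0, 0, 0.2, 0], [0, 0, 0, 0], [0, 0, 0, 0], [0, 0, 0, 0], [0, 0, 0, 0], [0, 0, 0, 0]]
  ]
}}

```text
t: 34.78
eef_pos: [0.4789, 0.033, 0.048]
ee_rot: [3.141, 0.0, 2.374]
force: [-3.4, -0.1, 8.7]
width: 0.0005
gripper_force: 4.3
```

Request:
{"api": "servo_tool", "payload": {
  "series": [
    [[0, 0, 0.2, 0], [0, 0, 0.2, 0], [0, 0, 0.2, 0], [0, 0, 0.2, 0], [0, 0, 0.2, 0], [0, 0, 0, 0], [0, 0, 0, 0], [0, 0, 0, 0], [0, 0, 0, 0], [0, 0, 0, 0]]
  ]
}}

```text
t: 35.62
eef_pos: [0.4789, 0.033, 0.0476]
ee_rot: [3.141, 0.001, 2.374]
force: [-4.2, -1.2, 15.6]
width: 0.0005
gripper_force: 7.7
```

The response is stiff from first contact (about 17 N/mm), so the adjustable foot bears load. Now I'll check for over-screwing by pressing above foot_a at (0.5405, 0.167).

Request:
{"api": "servo_tool", "payload": {
  "series": [
    [[0, 0, -10, 0], [0, 0, -10, 0], [0, 0, -10, 0], [0, 0, 0, -0.12], [0, 0, 0, -0.12], [0, 0, 0, -0.12], [0, 0, 0, -0.12], [0, 0, 0, -0.12], [0, 0, 0, 0], [0, 0, 0, 0]]
  ]
}}

```text
t: 36.45
eef_pos: [0.4787, 0.0331, 0.0763]
ee_rot: [3.142, -0.0, 2.97]
force: [0.2, 0.1, -0.5]
width: 0.0004
gripper_force: 0.0
```

Request:
{"api": "servo_tool", "payload": {
  "series": [
    [[-4.8, 17.8, 0, 0], [-4.8, 17.8, 0, 0], [-4.8, 17.8, 0, 0], [-4.8, 17.8, 0, 0], [-4.8, 17.8, 0, 0], [-4.8, 17.8, 0, 0], [-4.8, 17.8, 0, 0], [-4.8, 17.8, 0, 0], [0, 0, 10, 0], [0, 0, 10, 0]]
  ]
}}

```text
t: 37.28
eef_pos: [0.5412, 0.169, 0.0559]
ee_rot: [3.141, 0.001, 2.975]
force: [-0.1, -0.2, -0.1]
width: 0.0009
gripper_force: 0.0
```

Request:
{"api": "servo_tool", "payload": {
  "series": [
    [[0, 0, 10, 0], [0, 0, 10, 0], [0, 0, 10, 0], [0, 0, 8, 0], [0, 0, 3, 0], [0, 0, 2, 0], [0, 0, 0, 0], [0, 0, 0, 0], [0, 0, 0, 0], [0, 0, 0, 0]]
  ]
}}

```text
t: 38.12
eef_pos: [0.5408, 0.1673, 0.014]
ee_rot: [3.141, 0.001, 2.973]
force: [-0.3, -0.1, 1.0]
width: 0.0005
gripper_force: 0.0
```

Request:
{"api": "servo_tool", "payload": {
  "series": [
    [[0, 0, 0.4, 0], [0, 0, 0.4, 0], [0, 0, 0.4, 0], [0, 0, 0.4, 0], [0, 0, 0.4, 0], [0, 0, 0, 0], [0, 0, 0, 0], [0, 0, 0, 0], [0, 0, 0, 0], [0, 0, 0, 0]]
  ]
}}

```text
t: 38.95
eef_pos: [0.5404, 0.167, 0.0114]
ee_rot: [-3.142, -0.0, 2.973]
force: [-0.1, 0.3, -0.5]
width: 0.0005
gripper_force: 0.0
```

Request:
{"api": "servo_tool", "payload": {
  "series": [
    [[0, 0, 0.3, 0], [0, 0, 0.3, 0], [0, 0, 0.3, 0], [0, 0, 0.3, 0], [0, 0, 0.3, 0], [0, 0, 0, 0], [0, 0, 0, 0], [0, 0, 0, 0], [0, 0, 0, 0], [0, 0, 0, 0]]
  ]
}}

```text
t: 39.78
eef_pos: [0.5405, 0.1671, 0.01]
ee_rot: [3.142, 0.0, 2.973]
force: [0.1, -0.0, 0.3]
width: 0.0006
gripper_force: 0.0
```

Request:
{"api": "servo_tool", "payload": {
  "series": [
    [[0, 0, 0.2, 0], [0, 0, 0.2, 0], [0, 0, 0.2, 0], [0, 0, 0.2, 0], [0, 0, 0.2, 0], [0, 0, 0, 0], [0, 0, 0, 0], [0, 0, 0, 0], [0, 0, 0, 0], [0, 0, 0, 0]]
  ]
}}

```text
t: 40.62
eef_pos: [0.5405, 0.1671, 0.0089]
ee_rot: [3.142, 0.0, 2.973]
force: [-0.2, 0.5, -0.0]
width: 0.0006
gripper_force: 0.0
```

Request:
{"api": "servo_tool", "payload": {
  "series": [
    [[0, 0, 0.1, 0], [0, 0, 0.1, 0], [0, 0, 0.1, 0], [0, 0, 0.1, 0], [0, 0, 0.1, 0], [0, 0, 0, 0], [0, 0, 0, 0], [0, 0, 0, 0], [0, 0, 0, 0], [0, 0, 0, 0]]
  ]
}}

```text
t: 41.45
eef_pos: [0.5404, 0.1671, 0.0085]
ee_rot: [-3.142, -0.0, 2.973]
force: [0.3, -0.2, 0.4]
width: 0.0006
gripper_force: 0.6
```

Request:
{"api": "servo_tool", "payload": {
  "series": [
    [[0, 0, 0.1, 0], [0, 0, 0.1, 0], [0, 0, 0.1, 0], [0, 0, 0.1, 0], [0, 0, 0.1, 0], [0, 0, 0, 0], [0, 0, 0, 0], [0, 0, 0, 0], [0, 0, 0, 0], [0, 0, 0, 0]]
  ]
}}

```text
t: 42.28
eef_pos: [0.5405, 0.1671, 0.0082]
ee_rot: [3.141, 0.0, 2.973]
force: [-2.5, 0.5, 6.1]
width: 0.0008
gripper_force: 2.7
```

Request:
{"api": "servo_tool", "payload": {
  "series": [
    [[0, 0, 0.1, 0], [0, 0, 0.1, 0], [0, 0, 0.1, 0], [0, 0, 0.1, 0], [0, 0, 0.1, 0], [0, 0, 0, 0], [0, 0, 0, 0], [0, 0, 0, 0], [0, 0, 0, 0], [0, 0, 0, 0]]
  ]
}}

```text
t: 43.12
eef_pos: [0.5406, 0.1672, 0.008]
ee_rot: [3.141, 0.0, 2.974]
force: [-3.5, 0.3, 8.3]
width: 0.0005
gripper_force: 4.1
```

Also stiff from contact, so foot_a bears load and the stand is not over-screwed. Retreating and handing in.

Request:
{"api": "servo_tool", "payload": {
  "series": [
    [[0, 0, -5, 0], [0, 0, -10, 0], [0, 0, -15, 0], [0, 0, -15, 0], [0, 0, -15, 0], [0, 0, -15, 0], [0, 0, -15, 0], [0, 0, -10, 0], [0, 0, 0, 0], [0, 0, 0, 0]]
  ]
}}

```text
t: 43.95
eef_pos: [0.5406, 0.1673, 0.1079]
ee_rot: [3.141, 0.001, 2.973]
force: [0.1, 0.7, -0.1]
width: 0.0005
gripper_force: 0.0
```

```bash
python3 - <<'E'
from h import *
st()
for c in("side","top"):
    eyes.grab_frame(c)
    for n in("stand","knob_mid","dish_mid","paint_jar_mid","water_cup_mid"):
        print(c,n,[(np.round(d["position"],3).tolist(),round(d["conf"],2)) for d in recognise(c,n)][:2])
from station import ticket
print(ticket.job_done())
E
```

```text
{'t': 43.95, 'q': [0.6457, 0.2451, -0.3421, -0.0002, -0.9823, -2.3847], 'eef_pos': [0.5406, 0.1673, 0.1079], 'ee_rot': [3.1405, 0.0007, 2.9732], 'force': [0.0981, 0.6515, -0.1045], 'moment': [-0.0492, -0.1277, 0.0173], 'width': 0.0005, 'gripper_force': 0.0}
side stand [([0.553, 0.102, 0.05], 0.98)]
side knob_mid [([0.479, 0.038, 0.083], 0.62)]
side dish_mid []
side paint_jar_mid [([0.662, 0.234, 0.052], 0.7)]
side water_cup_mid [([0.554, -0.093, 0.062], 0.71)]
top stand [([0.635, 0.037, 0.055], 0.75)]
top knob_mid [([0.477, 0.032, 0.087], 0.6)]
top dish_mid [([0.744, 0.051, 0.063], 0.6)]
top paint_jar_mid []
top water_cup_mid [([0.567, -0.115, 0.041], 0.89)]
the job is handed in; nothing more can be done
None
```

I screwed the foot down about 5.3 rad (10 mm) and handed the job in; no verdict came back. Press tests over the knob and foot_a were stiff from first contact, so neither corner hangs free; foot_b and foot_c were inferred, not tested. The knob, dish, jar and cup read unmoved, and the arm is clear.

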